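# Stack up a handrail post base for tacking

### The job

Stack up the handrail post base on the middle of the round weld turntable, ready for tacking, in this order: first the rectangular base plate lying flat, then the solid round spigot standing upright on the middle of the plate, then the pipe sleeve down over the spigot until it stands on the plate, and last the square collar plate with the big hole over the spigot until it lies flat on the sleeve. Set each part down and let go of it before fetching the next, and do not shove the angle-iron offcut and the big hexagon nut that lie among the parts.

Things in the scene. Friction and masses are not known exactly. Their poses are not given: they have to be found in the camera images.
- turntable_top (a point): round steel weld turntable, fixed to the table (it does not turn), 140 mm in diameter and 40 mm high with three dark rings on its flat top; on the left or right of the table, opposite a yellow V-shaped pipe rest. This point is the centre of its top face, 40 mm above the table; z up.
- plate_mid (a point): base plate: plain dark steel slab without a hole, 100 x 54 x 18 mm (x, y, z), about 0.7 kg, lying flat. This point is its centre, 9 mm above its underside; x along the 100 mm side, y along the 54 mm side, z up.
- spigot_mid (a point): spigot: solid bright steel round bar, 28 mm in diameter and 64 mm high, about 0.3 kg, standing upright, its top edge chamfered by 3 mm. This point is its centre, 32 mm above its foot; z along its axis, up.
- sleeve_mid (a point): pipe sleeve: short dark steel tube standing upright, 54 mm outside and 42 mm inside diameter, 40 mm high, about 0.3 kg, open at both ends (it passes over the 28 mm spigot with 7 mm to spare all round). This point is its centre on the axis, 20 mm above its foot; z along its axis, up.
- collar_mid (a point): collar plate: square bright steel plate 56 x 56 x 18 mm with a round 42 mm hole through its middle, about 0.25 kg, lying flat. This point is its centre (in the hole), 9 mm above its underside; x and y along its sides, z up.
- angle: angle-iron offcut, a bystander: dark steel L of 50 x 50 mm footprint and 50 mm high, 6 mm thick, loose. Origin at the centre of its underside; its upright wing stands along its x at +y.
- nut: large hexagon nut, a bystander: bright steel, 36 mm across the flats and 19 mm high, loose, lying flat. Origin at the centre of its underside.
Mind the look-alikes: they are no part of the job. Leave any purple look-alike of the part that bears plate_mid alone. What is shaped like the part that bears collar_mid but purple is not meant.

How it is judged:
On the way, in this order (a step that is already met when the one before it is completed fails the run):
1. the base plate lies flat on the middle of the turntable, let go (horizontal distance between plate_mid and turntable_top below 0.012 m and z of plate_mid in the frame of turntable_top between 0.005 and 0.013 m and angle between plate_mid's own z axis and vertical below 0.08 rad and contact force between the fingers and plate below 0.5 N), for 0.2 s.
2. the spigot stands upright on the middle of the base plate, let go (horizontal distance between plate_mid and turntable_top below 0.012 m and z of plate_mid in the frame of turntable_top between 0.005 and 0.013 m and angle between each of plate_mid, spigot_mid's own z axis and vertical below 0.08 rad and horizontal distance between spigot_mid and plate_mid below 0.012 m and z of spigot_mid in the frame of plate_mid between 0.037 and 0.045 m and contact force between the fingers and spigot below 0.5 N), for 0.2 s.
3. the sleeve stands on the base plate around the spigot, let go (horizontal distance between plate_mid and turntable_top below 0.012 m and z of plate_mid in the frame of turntable_top between 0.005 and 0.013 m and angle between each of plate_mid, spigot_mid, sleeve_mid's own z axis and vertical below 0.08 rad and horizontal distance between spigot_mid and plate_mid below 0.012 m and z of spigot_mid in the frame of plate_mid between 0.037 and 0.045 m and horizontal distance between sleeve_mid and plate_mid below 0.015 m and z of sleeve_mid in the frame of plate_mid between 0.025 and 0.033 m and contact force between the fingers and sleeve below 0.5 N), for 0.2 s.
At the end, for the whole second after the job is handed in: Plate centre within 12 mm of the turntable's; spigot (12 mm), sleeve (15) and collar (18) within these of the plate's centre; spigot and sleeve stand on the plate, collar on the sleeve, each within 4 mm of its height and 0.08 rad of level or upright; all released and at rest (all of step 3 and horizontal distance between collar_mid and plate_mid below 0.018 m and z of collar_mid in the frame of plate_mid between 0.054 and 0.062 m and angle between collar_mid's own z axis and vertical below 0.08 rad and linear speed of each of plate, spigot, sleeve, collar below 0.01 m/s and contact force between the fingers and plate below 0.5 N and contact force between the fingers and spigot below 0.5 N and contact force between the fingers and collar below 0.5 N); the robot touches nothing.
It fails at once if the angle-iron offcut is shoved more than 30 mm (distance of angle from where it was at the start of the episode above 0.03 m).
It fails at once if the hexagon nut is shoved more than 30 mm (distance of nut from where it was at the start of the episode above 0.03 m).
It also fails if it takes over 115 s, if anything falls off the work surface, if the arm or the gripper's body presses on something with over 40 N, if the wrist force passes 120 N, or if a joint passes its speed limit or range.

### The arm

A 7-joint arm with a two-finger parallel gripper is mounted at the origin on the work surface. World frame = base frame: x ahead of the robot, y to its left, z up, the work surface at z = 0. Lengths are in m, angles in rad, forces in N, time in s.
With the tool pointing down it reaches from about 0.425 to 0.875 m from the base axis. Payload 4.7 kg.
Tool frame: the origin (TCP) lies at the very end of the fingers, on their centre line; the grasp point (between the pads) lies 19 mm behind it (ctrl.grasp_offset is the distance from the TCP to the grasp point, in m); z points along the fingers, y is the direction in which the jaws open and shut (so a half turn about z gives the same grasp; the last joint's range is limited). The gripper opens to 87 mm and grips with 3 to 60 N. Pads are 19 mm wide; open, the fingers measure 117 mm over their backs; the gripper's body (75 mm by 190 mm) begins 51 mm behind the grasp point.
Start: joints at [-1.326, 0.321, -0.07, 1.45, 0.023, 1.371, -0.057], TCP at [0.149, 0.633, 0.223] pointing down, gripper open.
Joint ranges: [-2.86, 2.86], [-0.3, 2.09], [-1.38, 1.24], [0.06, 2.45], [-1.56, 4.7], [0.09, 2.05], [-2.69, 2.69]. Speed limits (rad/s): [2.57, 2.57, 3.14, 3.14, 3.14, 3.14, 3.14].

### API

Orientations are given as a rotation vector (axis times angle).
In Python, from bench import ctrl gives the robot as it stands.
- The arm moves only by the shell command python3 -m creep 'ROWS' [FORCE]. ROWS is JSON, a list that holds one entry, the list of rows, each a list of 7 numbers: the opening, from 0 (shut) to 1 (fully open), then the shift along the tool's x, y, z in mm, then the turn, a rotation vector about the tool's x, y, z in rad. In form: [[[grip, dx, dy, dz, rx, ry, rz], ...]]. A call has 1 to 5 rows; each row is the pose to reach, as a shift and turn from the pose commanded when the call began, along the tool's axes at that moment; what a row does not reach only later rows make up. A row lasts 1/10 s, in which the tool goes at most 50 mm and 8.59 degrees, less where a joint would pass 70% of its speed; a pose out of reach is approached as far as the arm can. A call with a gripper value outside its range is refused whole. The fingers move at their own pace and stop on an object; FORCE is the grip in N (left out, the last holds). Time passes only in rows, so rows that repeat a pose let the fingers close. It gives the time, the measured TCP pose, the force and the opening at its end, in the units of the state.
- ctrl.get_state(): the state, without advancing time (a new reading comes with each control period).
- ctrl.get_image(name): name is "scene" or "side" or "wrist"; returns the picture (480x640x3 uint8, red, green, blue); there is no depth.
- ctrl.camera_params(name): a dict with "K" (3x3 intrinsics, pixels), "pose" (4x4, takes a point from camera to world coordinates). Camera axes: x right, y down, z forward; pixel columns grow to the right and rows downward; lengths in m; the calibration is good to about 2 mm. A picture is of the moment at which its call begins: read the wrist's pose just before it. camera_params takes no time and is no camera call; for the wrist camera it gives the pose at the moment of the call.
- ctrl.close_job(): hands the job in, once; it reports no verdict.
The state is a dict: "time": time; "joint_positions": joint angles; "qd": joint speeds; "joint_torque": joint torques, N m; "position": TCP position; "tool_rot": TCP orientation; "ft_force": force on the tool from outside, world axes, zero at the start; "torque": the same for the moment, N m; "grip_width": opening from 0.0 (shut) to 1.0 (fully open).
Only numpy, scipy, OpenCV 4.12 (cv2) and the standard library are available. Lean on these libraries where they do the work, as an engineer would, in place of code of your own. Each camera call takes 0.05 s, during which the arm holds its last target. There are 200 camera calls.

## Working session

There is one attempt and no reset: what is moved stays moved. The work goes in short steps, Python scripts to look and compute and a shell command to move; the robot and the scene stay as the last step left them, time stands still between calls to the robot, and variables do not carry over. Pictures are saved under pics/ and viewed, about 12 in all and at most 16, crops included, and the job is handed in when it is done.

```bash
ls; mkdir -p pics; cat > h.py <<'E'
import numpy as np, cv2
from bench import ctrl
from scipy.spatial.transform import Rotation as R
def snap(name,fn):
    p=ctrl.camera_params(name); im=ctrl.get_image(name)
    cv2.imwrite('pics/'+fn,cv2.cvtColor(im,cv2.COLOR_RGB2BGR)); return im,p
def ray(p,u,v,z):
    K=np.array(p['K']);T=np.array(p['pose']);d=T[:3,:3]@np.linalg.solve(K,[u,v,1.]);o=T[:3,3]
    return o+d*(z-o[2])/d[2]
def proj(p,X):
    K=np.array(p['K']);T=np.array(p['pose']);c=T[:3,:3].T@(np.array(X)-T[:3,3]);q=K@c;return q[:2]/q[2]
def totool(X):
    "shift in mm in tool axes from the present TCP to world point X"
    s=ctrl.get_state();return np.round(1000*R.from_rotvec(s['tool_rot']).inv().apply(np.array(X)-s['position']),1)
E
python3 - <<'E'
from h import *
s=ctrl.get_state();print({k:np.round(v,3) for k,v in s.items()})
print(np.round(R.from_rotvec(s['tool_rot']).as_matrix(),3))
ims=[]
for n in('scene','side','wrist'):
    im,p=snap(n,n+'0.png');print(n,np.round(p['K'],1).tolist(),np.round(p['pose'],3).tolist())
E
```

```text
pics
{'time': np.float64(0.0), 'joint_positions': array([-1.326,  0.322, -0.07 ,  1.452,  0.023,  1.371, -0.057]), 'qd': array([ 0.001, -0.001, -0.   ,  0.002,  0.   ,  0.001,  0.001]), 'joint_torque': array([-0.0000e+00, -4.9127e+01, -4.0400e-01, -3.1254e+01, -6.4000e-02,
        4.3000e-02,  0.0000e+00]), 'position': array([0.149, 0.632, 0.221]), 'tool_rot': array([-3.620e-01, -3.121e+00,  3.000e-03]), 'ft_force': array([-0.458, -0.057,  0.255]), 'torque': array([ 0.018, -0.037, -0.028]), 'grip_width': np.float64(1.0)}
[[-0.973  0.229 -0.   ]
 [ 0.229  0.973 -0.002]
 [-0.    -0.002 -1.   ]]
scene [[447.2, 0.0, 323.9], [0.0, 447.2, 232.5], [0.0, 0.0, 1.0]] [[-0.311, 0.686, -0.658, 1.083], [0.95, 0.239, -0.199, 0.188], [0.02, -0.687, -0.726, 0.708], [0.0, 0.0, 0.0, 1.0]]
side [[497.4, 0.0, 323.6], [0.0, 497.4, 230.7], [0.0, 0.0, 1.0]] [[0.831, -0.404, 0.383, 0.13], [-0.556, -0.621, 0.552, -0.513], [0.015, -0.671, -0.741, 0.742], [0.0, 0.0, 0.0, 1.0]]
wrist [[362.6, 0.0, 315.9], [0.0, 362.6, 236.4], [0.0, 0.0, 1.0]] [[0.228, 0.941, 0.25, 0.079], [0.974, -0.22, -0.061, 0.649], [-0.003, 0.257, -0.966, 0.384], [0.0, 0.0, 0.0, 1.0]]
```

View pics/scene0.png

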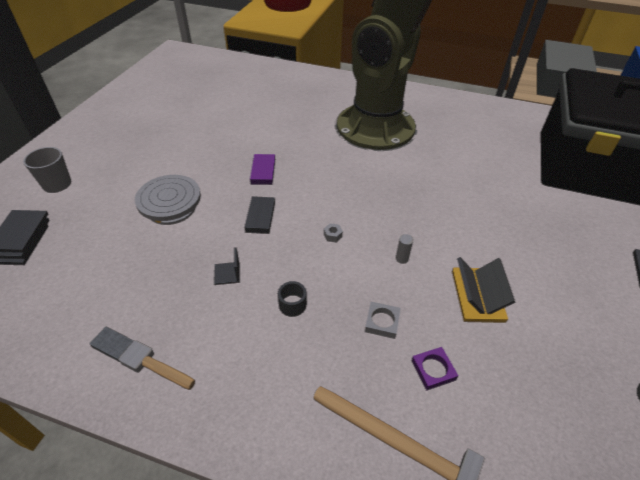

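View pics/side0.png

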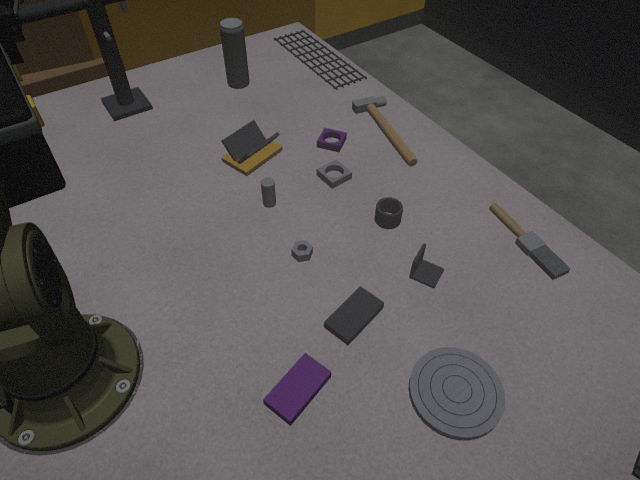

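In scene: turntable (168,196), dark base plate (260,214), spigot (404,249), sleeve (292,298), bright collar (383,320), nut (333,232) and angle (227,268). The look-alikes are the purple slab (263,169) and purple collar (435,367). In side: plate (354,315), turntable (457,390), spigot (268,193), sleeve (389,212), collar (334,174). The dark slab and the bright square are the ones meant because they are not purple.

```bash
python3 - <<'E'
from h import *
ps,pd=ctrl.camera_params('scene'),ctrl.camera_params('side')
for n,z,a,b in [('turn',.04,(167,194),(457,388)),('plate',.018,(260,211),(355,311)),('spigtop',.064,(405,239),(267,183)),('sleevetop',.04,(292,291),(389,205)),('collartop',.018,(383,317),(334,171)),('nut',.019,(333,230),(302,248)),('angle',0.006,(227,274),(428,274)),('purpl',.018,(263,166),(298,385)),('purcol',.018,(435,365),(332,138)),('rest',.0,(480,300),(250,155))]:
    A=ray(ps,*a,z);B=ray(pd,*b,z);m=(A+B)/2;print(n,np.round(A,3),np.round(B,3),'r %.3f'%np.hypot(*m[:2]))
# plate orientation from side/scene contour
for n,p,f,roi in(('scene',ps,'pics/scene0.png',(235,190,285,238)),('side',pd,'pics/side0.png',(315,280,395,350))):
    g=cv2.imread(f,0);x0,y0,x1,y1=roi;m=(g[y0:y1,x0:x1]<95).astype('u1')
    c=max(cv2.findContours(m,0,2)[0],key=cv2.contourArea)[:,0]+[x0,y0]
    W=np.array([ray(p,u,v,.012)[:2] for u,v in c]).astype('f4');print(n,len(c),cv2.minAreaRect(W*1000))
E
```

```text
turn [ 0.482 -0.359  0.04 ] [ 0.483 -0.361  0.04 ] r 0.602
plate [ 0.443 -0.155  0.018] [ 0.446 -0.158  0.018] r 0.471
spigtop [0.465 0.168 0.064] [0.457 0.162 0.064] r 0.489
sleevetop [ 0.638 -0.004  0.04 ] [ 0.641 -0.004  0.04 ] r 0.639
collartop [0.623 0.165 0.018] [0.622 0.162 0.018] r 0.644
nut [0.447 0.015 0.019] [0.444 0.011 0.019] r 0.446
angle [ 0.618 -0.15   0.006] [ 0.612 -0.161  0.006] r 0.635
purpl [ 0.294 -0.212  0.018] [ 0.293 -0.217  0.018] r 0.364
purcol [0.687 0.268 0.018] [0.685 0.261 0.018] r 0.735
rest [0.514 0.333 0.   ] [0.502 0.331 0.   ] r 0.607
scene 34 ((446.37152099609375, -154.19515991210938), (115.1753158569336, 55.04651641845703), 15.030383110046387)
side 47 ((443.214599609375, -158.65216064453125), (108.99442291259766, 59.83827209472656), 15.602808952331543)
```

```bash
cat >> h.py <<'E'
def az(): 
    y=R.from_rotvec(ctrl.get_state()['tool_rot']).as_matrix()[:,1];return np.degrees(np.arctan2(y[1],y[0]))
def plan(*wps):
    "for waypoints (x,y,z,jaw azimuth deg): the shift mm and turn rad in tool axes, each from the one before"
    s=ctrl.get_state();P=np.array(s['position']);a=az()
    for w in wps:
        b=w[3] if len(w)>3 else a
        r=np.radians(a);x=np.array([-np.sin(r)*-1*-1,np.cos(r),0])
        ty=np.array([np.cos(r),np.sin(r),0]);tz=np.array([0,0,-1.]);tx=np.cross(ty,tz)
        d=np.array(w[:3])-P
        print('->',w,'shift',np.round(1000*np.array([d@tx,d@ty,d@tz]),1),'rz %.3f'%(-np.radians((b-a+180)%360-180)),'|d| %.0f'%(1000*np.linalg.norm(d)))
        P=np.array(w[:3]);a=b
E
sed -i '/\*-1\*-1/s/;x=.*//' h.py
python3 - <<'E'
from h import *
plan((.32,.48,.22,37),(.47,.31,.22,-2),(.5,.09,.22,-41),(.45,-.13,.22,-75))
E
```

```text
-> (0.32, 0.48, 0.22, 37) shift [-201.7 -109.1    1.7] rz 0.694 |d| 229
-> (0.47, 0.31, 0.22, -2) shift [-226.    17.5    0. ] rz 0.681 |d| 227
-> (0.5, 0.09, 0.22, -41) shift [-218.8   37.7    0. ] rz 0.681 |d| 222
-> (0.45, -0.13, 0.22, -75) shift [-198.8  106.6    0. ] rz 0.593 |d| 226
```

```bash

python3 -m creep '[[[1,-202,-109,2,0,0,0.69],[1,-202,-109,2,0,0,0.69],[1,-202,-109,2,0,0,0.69],[1,-202,-109,2,0,0,0.69],[1,-202,-109,2,0,0,0.69]]]' 20
python3 -m creep '[[[1,-226,17,0,0,0,0.68],[1,-226,17,0,0,0,0.68],[1,-226,17,0,0,0,0.68],[1,-226,17,0,0,0,0.68],[1,-226,17,0,0,0,0.68]]]'
```

```text
time: 0.65
position: [0.3244, 0.4766, 0.2205]
tool_rot: [1.409, 2.806, -0.001]
ft_force: [1.2, 0.1, 0.5]
grip_width: 1.0
time: 1.15
position: [0.4738, 0.306, 0.2207]
tool_rot: [2.265, 2.175, -0.0]
ft_force: [0.0, -0.3, 0.3]
grip_width: 0.998
```

```bash

python3 -m creep '[[[1,-219,38,0,0,0,0.68],[1,-219,38,0,0,0,0.68],[1,-219,38,0,0,0,0.68],[1,-219,38,0,0,0,0.68],[1,-219,38,0,0,0,0.68]]]'
python3 -m creep '[[[1,-199,107,0,0,0,0.6],[1,-199,107,0,0,0,0.6],[1,-199,107,0,0,0,0.6],[1,-199,107,0,0,0,0.6],[1,-199,107,0,0,0,0.6]]]'
python3 - <<'E'
from h import *
im,p=snap('wrist','w1.png');s=ctrl.get_state();print(s['position'],az())
print(proj(p,(.444,-.156,.018)))
E
```

```text
time: 1.65
position: [0.5025, 0.0857, 0.2208]
tool_rot: [2.861, 1.296, 0.0]
ft_force: [-0.3, 0.9, 0.6]
grip_width: 0.998
time: 2.15
position: [0.4522, -0.1339, 0.2208]
tool_rot: [3.116, 0.397, 0.001]
ft_force: [-0.1, 1.0, 0.5]
grip_width: 1.001
[ 0.45154308 -0.13712881  0.22090098] -75.56836290631773
[334.97243734 222.86772471]
```

View pics/w1.png

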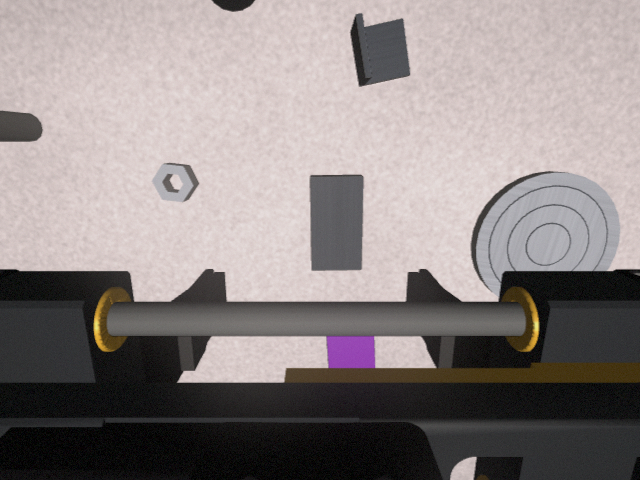

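```bash
cat >> h.py <<'E'
def blob(im,p,roi,z,lo,hi,inv=False):
    x0,y0,x1,y1=roi;g=cv2.cvtColor(im,cv2.COLOR_RGB2GRAY)[y0:y1,x0:x1]
    m=((g>=lo)&(g<=hi)).astype('u1')
    c=max(cv2.findContours(m,0,1)[0],key=cv2.contourArea)[:,0]+[x0,y0]
    return c,np.array([1000*ray(p,u,v,z)[:2] for u,v in c]).astype('f4')
E
python3 - <<'E'
from h import *
p=ctrl.camera_params('wrist');im=cv2.imread('pics/w1.png')[:,:,::-1].copy()
c,W=blob(im,p,(295,160,380,282),.018,0,125);print(cv2.minAreaRect(W), cv2.boundingRect(c))
c,W=blob(im,p,(455,160,635,272),.04,0,185)
print(len(c),cv2.boundingRect(c),cv2.minEnclosingCircle(W))
# inner rings: ellipse by hand
for z in(.04,):print(ray(p,548,244,z))
pl=[.4440,-.1560]
E
```

```text
((442.77545166015625, -160.9822998046875), (100.06222534179688, 53.31275939941406), 15.136388778686523) (310, 175, 53, 95)
456 (470, 171, 165, 101) ((481.31231689453125, -375.3421630859375), 86.91941833496094)
[ 0.4795923  -0.36638996  0.04      ]
```

```bash
python3 -c "
from h import *
plan((.4435,-.160,.06,-74.9))"
```

```text
-> (0.4435, -0.16, 0.06, -74.9) shift [-13.5  20.1 160.9] rz -0.012 |d| 163
```

```bash

python3 -m creep '[[[1,-13.5,20,60,0,0,-0.012],[1,-13.5,20,110,0,0,-0.012],[1,-13.5,20,150,0,0,-0.012],[1,-13.5,20,161,0,0,-0.012],[1,-13.5,20,161,0,0,-0.012]]]'
python3 - <<'E'
from h import *
im,p=snap('wrist','w2.png')
plan((.4435,-.160,.004,-74.9));print(np.round(proj(p,(.4435,-.16,.018))))
c,W=blob(im,p,(200,100,450,400),.018,0,110);print(cv2.minAreaRect(W), cv2.boundingRect(c))
E
```

```text
time: 2.7
position: [0.4433, -0.1515, 0.0569]
tool_rot: [-3.111, -0.429, 0.01]
ft_force: [-0.0, -0.1, 0.9]
grip_width: 1.0
-> (0.4435, -0.16, 0.004, -74.9) shift [-3.7  7.3 54.8] rz 0.010 |d| 55
[331. 265.]
((450.10784912109375, -154.94461059570312), (86.96324157714844, 152.653076171875), 15.238967895507812) (200, 177, 250, 145)
```

View pics/w2.png

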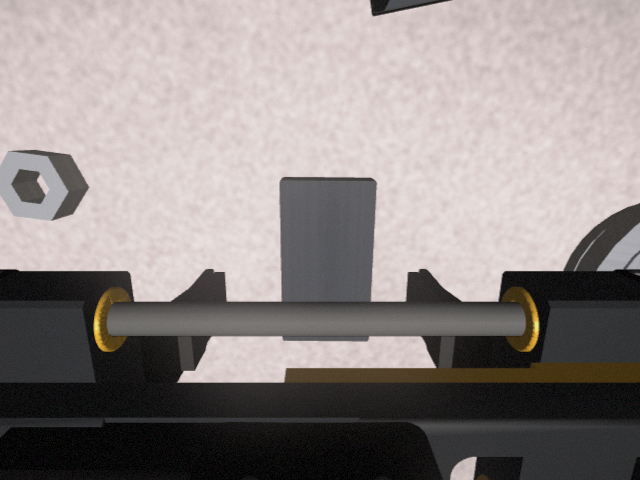

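```bash

python3 -m creep '[[[1,0,0,0,0,0,0],[1,0,0,0,0,0,0]]]'
python3 - <<'E'
from h import *
p=ctrl.camera_params('wrist')
C=[ray(p,u,v,.018) for u,v in((280,181),(376,181),(283,339.5),(369,339.5))];print(np.round(C,4),np.round(np.mean(C,0),4))
m=np.mean(C,0);plan((.4435,-.160,.004,-74.9),(m[0],m[1],.004,-74.9))
print(az())
E
```

```text
time: 2.95
position: [0.4473, -0.1526, 0.0611]
tool_rot: [3.112, 0.428, 0.005]
ft_force: [0.3, 0.1, -0.2]
grip_width: 1.002
[[ 0.4868 -0.1199  0.018 ]
 [ 0.5014 -0.1721  0.018 ]
 [ 0.3904 -0.1464  0.018 ]
 [ 0.4052 -0.1989  0.018 ]] [ 0.446  -0.1593  0.018 ]
-> (0.4435, -0.16, 0.004, -74.9) shift [-5.7  6.1 57.1] rz 0.010 |d| 58
-> (np.float64(0.4459519223797073), np.float64(-0.15931172832849083), 0.004, -74.9) shift [ 2.5 -0.   0. ] rz -0.000 |d| 3
-74.32703692235364
```

```bash

python3 -m creep '[[[1,-4.7,6,15,0,0,0.01],[1,-4.7,6,30,0,0,0.01],[1,-4.7,6,45,0,0,0.01],[1,-4.7,6,52,0,0,0.01],[1,-4.7,6,52,0,0,0.01]]]'
python3 -m creep '[[[1,0,0,0,0,0,0],[1,0,0,0,0,0,0],[1,0,0,0,0,0,0]]]'
python3 -c "
from h import *
plan((.4445,-.1597,.004,-74.9))"
```

```text
time: 3.45
position: [0.4429, -0.1595, 0.0076]
tool_rot: [-3.114, -0.412, 0.0]
ft_force: [-0.5, -0.3, 0.2]
grip_width: 1.002
time: 3.75
position: [0.4435, -0.1597, 0.0083]
tool_rot: [-3.114, -0.412, -0.003]
ft_force: [-0.7, 0.1, -0.5]
grip_width: 1.001
-> (0.4445, -0.1597, 0.004, -74.9) shift [1.  0.3 4.3] rz -0.001 |d| 4
```

```bash

python3 -m creep '[[[1,1,0,4.5,0,0,0],[1,1,0,4.5,0,0,0],[0.3,1,0,4.5,0,0,0],[0.3,1,0,4.5,0,0,0],[0.3,1,0,4.5,0,0,0]]]' 40
python3 -m creep '[[[0.3,0,0,0,0,0,0],[0.3,0,0,0,0,0,0],[0.3,0,0,0,0,0,0],[0.3,0,0,0,0,0,0],[0.3,0,0,0,0,0,0]]]'
python3 -m creep '[[[0.3,0,0,-20,0,0,0],[0.3,0,0,-50,0,0,0],[0.3,0,0,-80,0,0,0],[0.3,0,0,-100,0,0,0],[0.3,0,0,-100,0,0,0]]]'
python3 -c "
from h import *
plan((.482,-.361,.1,-74.9))"
```

```text
time: 4.25
position: [0.4438, -0.1595, 0.0031]
tool_rot: [-3.114, -0.412, -0.0]
ft_force: [-0.7, -0.9, 0.4]
grip_width: 0.811
time: 4.75
position: [0.4435, -0.1586, 0.003]
tool_rot: [-3.113, -0.412, 0.001]
ft_force: [-1.9, 3.6, 2.0]
grip_width: 0.616
time: 5.25
position: [0.4454, -0.1604, 0.1047]
tool_rot: [3.113, 0.411, 0.008]
ft_force: [0.2, 0.7, -6.6]
grip_width: 0.616
-> (0.482, -0.361, 0.1, -74.9) shift [-16.7 203.2   4.7] rz -0.001 |d| 204
```

```bash

python3 -m creep '[[[0.3,-17,40,0,0,0,0],[0.3,-17,80,0,0,0,0],[0.3,-17,120,0,0,0,0],[0.3,-17,160,0,0,0,0],[0.3,-17,190,0,0,0,0]]]'
python3 -m creep '[[[0.3,0,10,0,0,0,0],[0.3,0,12,0,0,0,0],[0.3,0,12,0,0,0,0],[0.3,0,12,0,0,0,0]]]'
python3 - <<'E'
from h import *
s=ctrl.get_state();print(s['position'],s['ft_force'])
im,p=snap('wrist','w3.png');im,p=snap('side','s3.png');im,p=snap('scene','c3.png')
a=cv2.imread('pics/w3.png');b=cv2.imread('pics/s3.png')[300:480,320:600];c=cv2.imread('pics/c3.png')[120:300,60:340]
cv2.imwrite('pics/m3.png',np.vstack([a[:400],np.hstack([b,c])[:, :640] if False else cv2.resize(np.hstack([b,c]),(640,200))]))
E
```

```text
time: 5.75
position: [0.4753, -0.3498, 0.1002]
tool_rot: [3.114, 0.41, -0.006]
ft_force: [-0.2, 0.3, -6.0]
grip_width: 0.615
time: 6.15
position: [0.4796, -0.357, 0.102]
tool_rot: [-3.112, -0.414, 0.001]
ft_force: [0.8, 1.4, -7.1]
grip_width: 0.618
[ 0.47959688 -0.35695171  0.10203045] [ 0.7514494   1.43291393 -7.12792123]
```

View pics/m3.png

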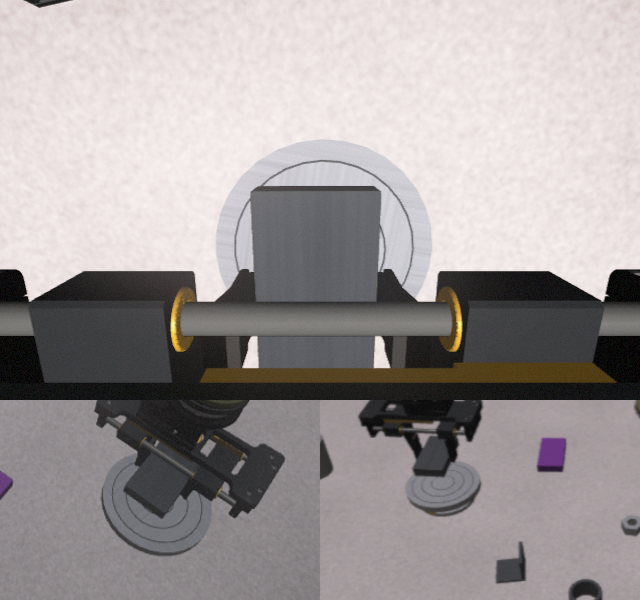

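```bash
python3 - <<'E'
from h import *
p=ctrl.camera_params('wrist');im=cv2.imread('pics/w3.png')
L,Rr,T=[ray(p,*q,.04) for q in((216,246),(432,246),(324,139.5))]
# circle through three edge points
A=np.array([L,Rr,T])[:,:2];M=np.c_[2*A,np.ones(3)];s=np.linalg.solve(M,(A**2).sum(1));print('wrist circ',s[:2],np.sqrt(s[2]+s[:2]@s[:2]))
c1,c2=[ray(p,*q,.117) for q in((251.5,192),(380,192))];print('w',np.linalg.norm(c1-c2))
ex=(c2-c1)/np.linalg.norm(c2-c1);ey=np.array([ex[1],-ex[0],0]);mid=(c1+c2)/2
tcp=ctrl.get_state()['position'];ey*=np.sign((tcp-mid)@ey);print('plate',mid+.05*ey,'tcp',tcp)
for n,f,z,sd,roi in(('scene','scene0',.04,(150,190),(125,165,210,230)),('side','side0',.04,(430,390),(395,330,520,450))):
    q=ctrl.camera_params(n);g=cv2.imread(f'pics/{f}.png',0);x0,y0,x1,y1=roi
    e=cv2.Canny(g[y0:y1,x0:x1],40,110);v,u=np.nonzero(e)
    W=np.array([ray(q,a+x0,b+y0,z)[:2] for a,b in zip(u,v)]);c0=np.array([.482,-.361])
    for _ in range(6):
        k=abs(np.hypot(*(W-c0).T)-.07)<.004;B=W[k];M=np.c_[2*B,np.ones(len(B))];s=np.linalg.lstsq(M,(B**2).sum(1),rcond=None)[0];c0=s[:2]
    print(n,c0,np.sqrt(s[2]+c0@c0),k.sum())
E
```

```text
wrist circ [ 0.48070699 -0.36222073] 0.07007598322524697
w 0.052756605082334485
plate [ 0.47843807 -0.35732712  0.117     ] tcp [ 0.48018104 -0.35750237  0.10297898]
scene [ 0.4820348 -0.3584006] 0.06982638128500113 198
side [ 0.48090198 -0.36173824] 0.07045397860492579 441
```

```bash
python3 -c "
from h import *
plan((.4823,-.362,.048,-74.9))"
```

```text
-> (0.4823, -0.362, 0.048, -74.9) shift [ 0.9  4.9 55. ] rz 0.001 |d| 55
```

```bash

python3 -m creep '[[[0.3,1,5,15,0,0,0],[0.3,1,5,30,0,0,0],[0.3,1,5,45,0,0,0],[0.3,1,5,52,0,0,0],[0.3,1,5,52,0,0,0]]]'
python3 -m creep '[[[0.3,0,0,0,0,0,0],[0.3,0,0,0,0,0,0],[0.3,0,0,0,0,0,0]]]'
python3 -c "
from h import *
plan((.4823,-.362,.043,-74.9))"
```

```text
time: 6.8
position: [0.4808, -0.3626, 0.0489]
tool_rot: [-3.112, -0.411, 0.005]
ft_force: [0.1, 0.0, -6.5]
grip_width: 0.619
time: 7.1
position: [0.4825, -0.3639, 0.0518]
tool_rot: [3.114, 0.411, 0.002]
ft_force: [0.4, -0.0, -7.0]
grip_width: 0.615
-> (0.4823, -0.362, 0.043, -74.9) shift [ 0.2 -1.9  8.8] rz -0.001 |d| 9
```

```bash

python3 -m creep '[[[0.3,0,-1,3,0,0,0],[0.3,0,-1,6,0,0,0],[0.3,0,-1,6,0,0,0]]]'
python3 -m creep '[[[0.3,0,0,1,0,0,0],[0.3,0,0,2,0,0,0],[0.3,0,0,2,0,0,0]]]'
```

```text
time: 7.4
position: [0.4816, -0.362, 0.0445]
tool_rot: [-3.114, -0.412, 0.001]
ft_force: [-0.1, -0.1, -6.8]
grip_width: 0.617
time: 7.7
position: [0.4819, -0.3626, 0.0432]
tool_rot: [3.114, 0.411, 0.0]
ft_force: [-0.5, 0.9, -5.5]
grip_width: 0.621
```

```bash

python3 -m creep '[[[0.3,0,0,1,0,0,0],[0.3,0,0,1,0,0,0],[0.3,0,0,1,0,0,0]]]'
```

```text
time: 8.0
position: [0.482, -0.3626, 0.0431]
tool_rot: [-3.114, -0.411, -0.001]
ft_force: [-3.4, 3.2, 5.1]
grip_width: 0.618
```

```bash

python3 -m creep '[[[0.75,0,0,0,0,0,0],[0.95,0,0,0,0,0,0],[0.95,0,0,0,0,0,0],[0.95,0,0,0,0,0,0],[0.95,0,0,0,0,0,0]]]'
python3 -m creep '[[[0.95,0,0,-30,0,0,0],[0.95,0,0,-70,0,0,0],[0.95,0,0,-110,0,0,0],[0.95,0,0,-150,0,0,0],[0.95,0,0,-160,0,0,0]]]'
python3 - <<'E'
from h import *
im,p=snap('wrist','w4.png')
c,W=blob(im,p,(230,150,420,310),.058,0,115);print(cv2.minAreaRect(W),cv2.boundingRect(c))
for n in('scene','side'):snap(n,n+'4.png')
plan((.48,-.15,.2,-75),(.46,.05,.2,-75),(.445,.165,.2,-75))
E
```

```text
time: 8.5
position: [0.482, -0.3626, 0.042]
tool_rot: [3.114, 0.412, 0.0]
ft_force: [-0.2, -0.4, -0.0]
grip_width: 0.924
time: 9.0
position: [0.4835, -0.3645, 0.2069]
tool_rot: [3.11, 0.411, 0.01]
ft_force: [0.4, 0.1, -0.1]
grip_width: 0.95
((482.13116455078125, -362.7113342285156), (103.26882934570312, 58.0405387878418), 13.661049842834473) (280, 164, 67, 115)
-> (0.48, -0.15, 0.2, -75) shift [  53.3 -205.7    1.9] rz 0.001 |d| 212
-> (0.46, 0.05, 0.2, -75) shift [  32.4 -198.4    0. ] rz -0.000 |d| 201
-> (0.445, 0.165, 0.2, -75) shift [  15.3 -115.     0. ] rz -0.000 |d| 116
```

View pics/w4.png

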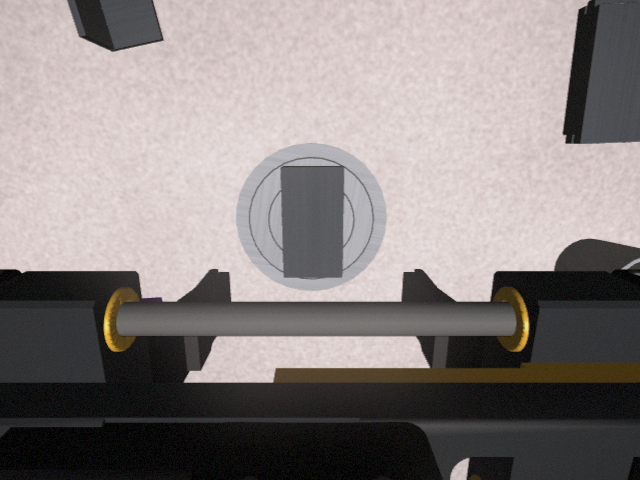

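The plate (313,222) sits inside the middle of the rings (311,217), released. Next is the spigot.

```bash

python3 -m creep '[[[0.7,53,-206,0,0,0,0],[0.7,53,-206,0,0,0,0],[0.7,53,-206,0,0,0,0],[0.7,53,-206,0,0,0,0],[0.7,53,-206,0,0,0,0]]]'
python3 -m creep '[[[0.7,32,-198,0,0,0,0],[0.7,32,-198,0,0,0,0],[0.7,32,-198,0,0,0,0],[0.7,32,-198,0,0,0,0],[0.7,32,-198,0,0,0,0]]]'
python3 -m creep '[[[0.7,15,-60,0,0,0,0],[0.7,15,-100,0,0,0,0],[0.7,15,-115,0,0,0,0],[0.7,15,-115,0,0,0,0],[0.7,15,-115,0,0,0,0]]]'
python3 - <<'E'
from h import *
im,p=snap('wrist','w5.png');plan((.461,.165,.1,-75))
print(proj(p,(.461,.165,.064)),proj(p,(.461,.165,0)))
E
```

```text
time: 9.65
position: [0.4786, -0.1422, 0.1996]
tool_rot: [-3.108, -0.426, 0.005]
ft_force: [0.4, 0.3, 0.3]
grip_width: 0.708
time: 10.15
position: [0.4563, 0.0574, 0.1997]
tool_rot: [-3.111, -0.431, 0.006]
ft_force: [-0.0, -1.1, 0.5]
grip_width: 0.7
time: 10.65
position: [0.4431, 0.1633, 0.2005]
tool_rot: [3.112, 0.411, -0.004]
ft_force: [-0.2, -0.5, 0.7]
grip_width: 0.7
-> (0.461, 0.165, 0.1, -75) shift [ 17.5   2.3 100.9] rz -0.001 |d| 102
[319.75627494 203.19440611] [318.91813406 192.28660275]
```

View pics/w5.png

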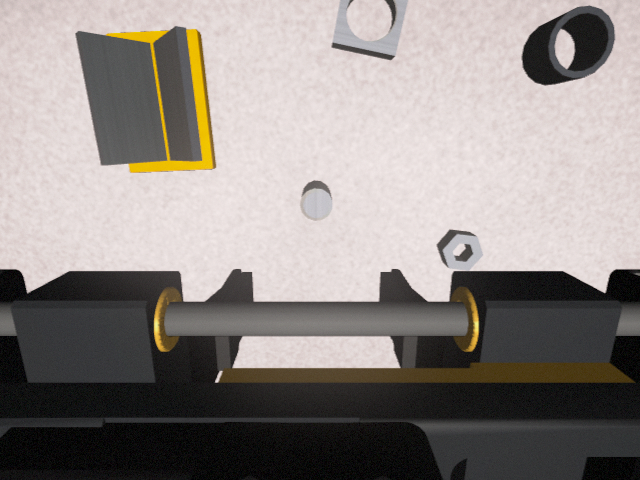

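Spigot top at (316,204); collar and sleeve at the top edge, nut at (460,250).

```bash
python3 - <<'E'
from h import *
p=ctrl.camera_params('wrist')
m=ray(p,316.5,204,.064);print(m,'diam',1000*np.linalg.norm(ray(p,301.5,204,.064)-ray(p,332,204,.064)))
print('sleeve',ray(p,581,43,.04));
plan((m[0],m[1],.105,-75),(m[0],m[1],.03,-75))
E
```

```text
[0.46007268 0.16688818 0.064     ] diam 25.45630175183385
sleeve [ 0.6385366  -0.00684036  0.04      ]
-> (np.float64(0.4600726792537498), np.float64(0.166888182815155), 0.105, -75) shift [17.1  0.3 95.9] rz -0.001 |d| 97
-> (np.float64(0.4600726792537498), np.float64(0.166888182815155), 0.03, -75) shift [ 0.  0. 75.] rz -0.000 |d| 75
```

```bash

python3 -m creep '[[[0.7,17,0,40,0,0,0],[0.7,17,0,80,0,0,0],[0.7,17,0,96,0,0,0],[0.7,17,0,96,0,0,0],[0.7,17,0,96,0,0,0]]]'
python3 - <<'E'
from h import *
im,p=snap('wrist','w6.png');g=cv2.imread('pics/w6.png');cv2.imwrite('pics/w6c.png',g[120:400,150:500])
plan((.4601,.1669,.03,-75));print(proj(p,(.4601,.1669,.064)))
E
```

```text
time: 11.2
position: [0.4606, 0.1677, 0.1064]
tool_rot: [3.115, 0.408, 0.001]
ft_force: [0.8, 1.1, 0.4]
grip_width: 0.698
-> (0.4601, 0.1669, 0.03, -75) shift [-1.4  1.1 77.2] rz -0.001 |d| 77
[317.82878816 261.09330234]
```

View pics/w6c.png

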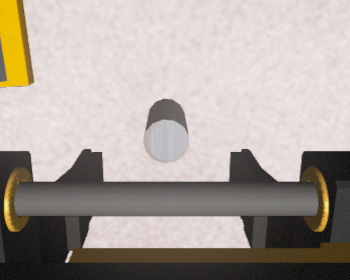

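```bash

python3 -m creep '[[[0.7,-1,0.5,20,0,0,0],[0.7,-1,0.5,40,0,0,0],[0.7,-1,0.5,60,0,0,0],[0.7,-1,0.5,76,0,0,0],[0.7,-1,0.5,76,0,0,0]]]'
python3 -m creep '[[[0.7,0,0,0,0,0,0],[0.2,0,0,0,0,0,0],[0.1,0,0,0,0,0,0],[0.1,0,0,0,0,0,0],[0.1,0,0,0,0,0,0]]]' 30
python3 -m creep '[[[0.1,0,0,0,0,0,0],[0.1,0,0,0,0,0,0],[0.1,0,0,0,0,0,0],[0.1,0,0,0,0,0,0],[0.1,0,0,0,0,0,0]]]'
```

```text
time: 11.75
position: [0.4588, 0.1679, 0.0297]
tool_rot: [3.114, 0.411, -0.002]
ft_force: [1.2, -0.2, -0.5]
grip_width: 0.699
time: 12.25
position: [0.4594, 0.1685, 0.0305]
tool_rot: [-3.114, -0.412, -0.001]
ft_force: [1.0, 0.2, -0.3]
grip_width: 0.42
time: 12.75
position: [0.4593, 0.1682, 0.0302]
tool_rot: [3.115, 0.411, 0.0]
ft_force: [-0.6, -1.2, 2.0]
grip_width: 0.31
```

```bash

python3 -m creep '[[[0.1,0,0,0,0,0,0],[0.1,0,0,0,0,0,0],[0.1,0,0,-30,0,0,0],[0.1,0,0,-70,0,0,0],[0.1,0,0,-110,0,0,0]]]'
python3 -m creep '[[[0.1,0,0,-40,0,0,0],[0.1,0,0,-60,0,0,0],[0.1,0,0,-60,0,0,0]]]'
python3 -c "
from h import *
plan((.46,.0,.2,-75),(.475,-.2,.2,-75),(.4815,-.3625,.2,-75))"
```

```text
time: 13.25
position: [0.4577, 0.1678, 0.1399]
tool_rot: [3.113, 0.412, -0.005]
ft_force: [-0.3, 0.7, -3.0]
grip_width: 0.311
time: 13.55
position: [0.4605, 0.1692, 0.2024]
tool_rot: [-3.112, -0.412, -0.007]
ft_force: [1.0, -0.1, -2.9]
grip_width: 0.314
-> (0.46, 0.0, 0.2, -75) shift [-44.5 163.3   2.4] rz 0.001 |d| 169
-> (0.475, -0.2, 0.2, -75) shift [-37.3 197.1   0. ] rz -0.000 |d| 201
-> (0.4815, -0.3625, 0.2, -75) shift [-35.8 158.6   0. ] rz -0.000 |d| 163
```

```bash

python3 -m creep '[[[0.1,-10,35,0,0,0,0],[0.1,-20,70,0,0,0,0],[0.1,-30,105,0,0,0,0],[0.1,-38,140,0,0,0,0],[0.1,-44,163,0,0,0,0]]]'
python3 -m creep '[[[0.1,-7,40,0,0,0,0],[0.1,-14,80,0,0,0,0],[0.1,-22,120,0,0,0,0],[0.1,-30,160,0,0,0,0],[0.1,-37,197,0,0,0,0]]]'
python3 -m creep '[[[0.1,-9,40,0,0,0,0],[0.1,-18,80,0,0,0,0],[0.1,-27,120,0,0,0,0],[0.1,-34,150,0,0,0,0],[0.1,-36,159,0,0,0,0]]]'
python3 -m creep '[[[0.1,0,0,0,0,0,0],[0.1,0,0,0,0,0,0],[0.1,0,0,0,0,0,0]]]'
python3 - <<'E'
from h import *
plan((.4815,-.3625,.096,-75))
im,p=snap('wrist','w7.png')
for X in((.4815,-.3625,.058),(*ctrl.get_state()['position'][:2],.235)):print(proj(p,X))
E
```

```text
time: 14.05
position: [0.4573, -0.0034, 0.1976]
tool_rot: [3.114, 0.408, -0.006]
ft_force: [-0.9, 1.1, -2.4]
grip_width: 0.314
time: 14.55
position: [0.4728, -0.2017, 0.1979]
tool_rot: [-3.114, -0.411, 0.004]
ft_force: [0.4, 0.3, -3.2]
grip_width: 0.313
time: 15.05
position: [0.4781, -0.3669, 0.1972]
tool_rot: [3.114, 0.403, -0.009]
ft_force: [-0.2, -0.6, -2.8]
grip_width: 0.313
time: 15.35
position: [0.4816, -0.361, 0.1993]
tool_rot: [-3.112, -0.415, 0.0]
ft_force: [0.8, -0.6, -2.9]
grip_width: 0.314
-> (0.4815, -0.3625, 0.096, -75) shift [ -0.4   1.4 103.3] rz 0.004 |d| 103
[318.36088147 223.71081377]
[317.75497379 324.39105631]
```

View pics/w7.png

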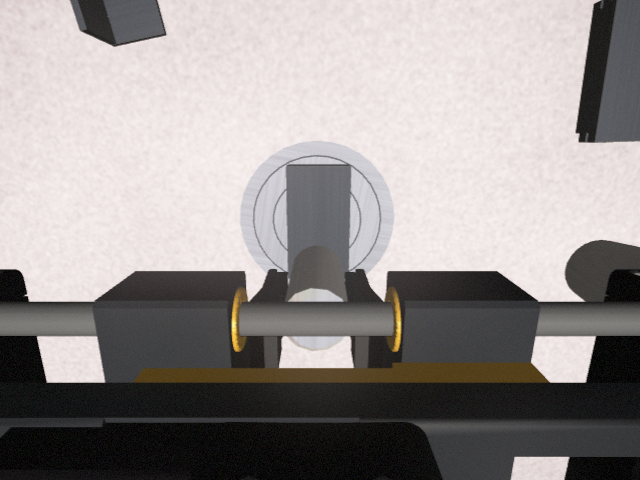

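```bash

python3 -m creep '[[[0.1,-2,1,25,0,0,0.004],[0.1,-2,1,50,0,0,0.004],[0.1,-2,1,75,0,0,0.004],[0.1,-2,1,95,0,0,0.004],[0.1,-2,1,102,0,0,0.004]]]'
python3 -m creep '[[[0.1,0,0,0,0,0,0],[0.1,0,0,0,0,0,0],[0.1,0,0,0,0,0,0]]]'
```

```text
time: 15.9
position: [0.4789, -0.3622, 0.096]
tool_rot: [-3.112, -0.408, 0.003]
ft_force: [0.2, -0.1, -2.8]
grip_width: 0.319
time: 16.2
position: [0.4802, -0.3652, 0.0994]
tool_rot: [3.114, 0.406, 0.003]
ft_force: [-0.2, 0.6, -3.3]
grip_width: 0.316
```

```bash

python3 -m creep '[[[0.1,0,-2,3,0,0,0],[0.1,0,-2,6,0,0,0],[0.1,0,-2,8,0,0,0],[0.1,0,-2,8,0,0,0]]]'
python3 -m creep '[[[0.1,0,0,1,0,0,0],[0.1,0,0,1.5,0,0,0],[0.1,0,0,1.5,0,0,0]]]'
```

```text
time: 16.6
position: [0.4786, -0.3626, 0.0896]
tool_rot: [-3.115, -0.405, 0.001]
ft_force: [-0.6, 0.0, -2.7]
grip_width: 0.311
time: 16.9
position: [0.4788, -0.3629, 0.0885]
tool_rot: [-3.115, -0.405, 0.0]
ft_force: [0.9, -0.6, -2.6]
grip_width: 0.314
```

```bash

python3 -m creep '[[[0.1,0,0,1,0,0,0],[0.1,0,0,1,0,0,0]]]'
python3 -m creep '[[[0.1,0,0,0.7,0,0,0],[0.1,0,0,0.7,0,0,0]]]'
```

```text
time: 17.1
position: [0.479, -0.363, 0.0882]
tool_rot: [-3.115, -0.405, -0.001]
ft_force: [-1.3, 0.8, 2.5]
grip_width: 0.309
time: 17.3
position: [0.479, -0.3631, 0.0882]
tool_rot: [-3.115, -0.405, -0.002]
ft_force: [-2.3, 2.3, 7.3]
grip_width: 0.308
```

```bash

python3 -m creep '[[[0.5,0,0,0,0,0,0],[0.7,0,0,0,0,0,0],[0.7,0,0,0,0,0,0],[0.7,0,0,0,0,0,0],[0.7,0,0,0,0,0,0]]]'
python3 -m creep '[[[0.7,0,0,-20,0,0,0],[0.7,0,0,-40,0,0,0],[0.7,0,0,-80,0,0,0],[0.7,0,0,-120,0,0,0],[0.7,0,0,-130,0,0,0]]]'
python3 -m creep '[[[0.95,0,0,0,0,0,0],[0.95,0,0,0,0,0,0],[0.95,0,0,0,0,0,0]]]'
python3 - <<'E'
from h import *
im,p=snap('wrist','w8.png')
g=cv2.imread('pics/w8.png');cv2.imwrite('pics/w8c.png',g[120:400,150:500])
print(proj(p,(.4815,-.3625,.058)),proj(p,(.4815,-.3625,.122)))
plan((.54,-.25,.2,-75),(.6,-.1,.2,-75),(.625,-.005,.16,-75))
E
```

```text
time: 17.8
position: [0.4788, -0.3628, 0.0867]
tool_rot: [3.115, 0.406, -0.0]
ft_force: [0.1, -0.4, -0.1]
grip_width: 0.654
time: 18.3
position: [0.4803, -0.3648, 0.2213]
tool_rot: [3.111, 0.404, 0.009]
ft_force: [0.1, 0.3, -0.7]
grip_width: 0.701
time: 18.6
position: [0.4781, -0.362, 0.215]
tool_rot: [-3.113, -0.405, 0.004]
ft_force: [-0.4, 0.3, -0.3]
grip_width: 0.885
[318.24868863 215.54642152] [318.69810265 233.44216872]
-> (0.54, -0.25, 0.2, -75) shift [ 88.5 -92.5  15. ] rz -0.003 |d| 129
-> (0.6, -0.1, 0.2, -75) shift [  96.8 -129.4    0. ] rz -0.000 |d| 162
-> (0.625, -0.005, 0.16, -75) shift [ 48.7 -85.3  40. ] rz -0.000 |d| 106
```

View pics/w8c.png

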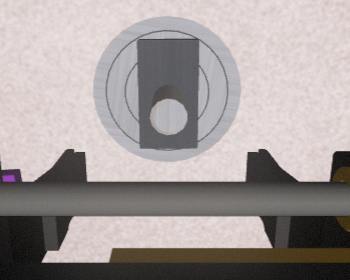

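The spigot top (318,236) is within 2 mm of the plate centre and upright. Next is the sleeve.

```bash

python3 -m creep '[[[0.95,44,-46,15,0,0,0],[0.95,88,-92,15,0,0,0],[0.95,88,-92,15,0,0,0],[0.95,88,-92,15,0,0,0]]]'
python3 -m creep '[[[0.95,48,-65,0,0,0,0],[0.95,97,-129,0,0,0,0],[0.95,97,-129,0,0,0,0],[0.95,97,-129,0,0,0,0]]]'
python3 -m creep '[[[0.95,49,-85,20,0,0,0],[0.95,49,-85,40,0,0,0],[0.95,49,-85,40,0,0,0],[0.95,49,-85,40,0,0,0],[0.95,49,-85,40,0,0,0]]]'
python3 - <<'E'
from h import *
plan((.638,-.005,.06,-75));im,p=snap('wrist','w9.png')
for z in(.04,):print(proj(p,(.638,-.005,z)))
c,W=blob(im,p,(220,130,420,300),.04,0,110);print(cv2.boundingRect(c))
g=cv2.imread('pics/w9.png');cv2.imwrite('pics/w9c.png',g[60:400,120:520])
E
```

```text
time: 19.05
position: [0.543, -0.2447, 0.1997]
tool_rot: [-3.11, -0.42, 0.003]
ft_force: [0.7, -0.5, 0.2]
grip_width: 0.95
time: 19.45
position: [0.6029, -0.0942, 0.2002]
tool_rot: [-3.111, -0.419, 0.002]
ft_force: [0.6, -0.2, -0.4]
grip_width: 0.957
time: 19.95
position: [0.6263, -0.0098, 0.1619]
tool_rot: [3.114, 0.401, -0.001]
ft_force: [0.3, -0.9, -0.0]
grip_width: 0.946
-> (0.638, -0.005, 0.06, -75) shift [ 12.6  -1.7 101.9] rz -0.006 |d| 103
[314.02961878 213.03092126]
(283, 175, 66, 69)
```

View pics/w9c.png

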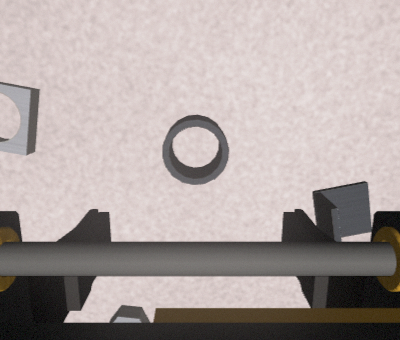

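```bash

python3 -m creep '[[[0.95,13.5,0,40,0,0,0],[0.95,13.5,0,75,0,0,0],[0.95,13.5,0,95,0,0,0],[0.95,13.5,0,100,0,0,0],[0.95,13.5,0,100,0,0,0]]]'
python3 - <<'E'
from h import *
plan((.6385,-.0055,.018,-75));im,p=snap('wrist','w10.png')
print(proj(p,(.6385,-.0055,.04)))
g=cv2.imread('pics/w10.png');cv2.imwrite('pics/w10c.png',g[60:400,120:520])
E
```

```text
time: 20.5
position: [0.6396, -0.0056, 0.0623]
tool_rot: [3.115, 0.401, 0.0]
ft_force: [-0.9, 0.4, 0.3]
grip_width: 0.951
-> (0.6385, -0.0055, 0.018, -75) shift [-1.1 -0.4 44.3] rz -0.006 |d| 44
[316.02526897 273.74877019]
```

View pics/w10c.png

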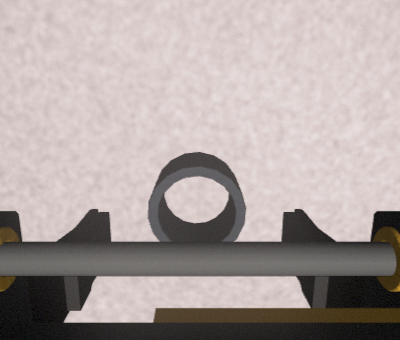

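```bash

python3 -m creep '[[[0.95,-1,0,15,0,0,0],[0.95,-1,0,30,0,0,0],[0.95,-1,0,44,0,0,0],[0.95,-1,0,44,0,0,0],[0.95,-1,0,44,0,0,0]]]'
python3 -m creep '[[[0.5,0,0,0,0,0,0],[0.4,0,0,0,0,0,0],[0.4,0,0,0,0,0,0],[0.4,0,0,0,0,0,0],[0.4,0,0,0,0,0,0]]]' 30
python3 -m creep '[[[0.4,0,0,0,0,0,0],[0.4,0,0,0,0,0,0],[0.4,0,0,0,0,0,0],[0.4,0,0,0,0,0,0],[0.4,0,0,0,0,0,0]]]'
python3 -m creep '[[[0.4,0,0,-20,0,0,0],[0.4,0,0,-60,0,0,0],[0.4,0,0,-100,0,0,0],[0.4,0,0,-140,0,0,0],[0.4,0,0,-182,0,0,0]]]'
python3 -c "
from h import *
plan((.59,-.12,.2,-75),(.53,-.27,.2,-75),(.48,-.363,.2,-75))"
```

```text
time: 21.05
position: [0.6384, -0.004, 0.0172]
tool_rot: [3.115, 0.405, -0.002]
ft_force: [-0.4, -0.3, -0.4]
grip_width: 0.954
time: 21.55
position: [0.6391, -0.0045, 0.0182]
tool_rot: [3.115, 0.405, 0.001]
ft_force: [0.4, -1.7, 0.6]
grip_width: 0.61
time: 22.05
position: [0.6391, -0.0045, 0.0182]
tool_rot: [3.115, 0.405, 0.001]
ft_force: [0.5, -2.4, 3.1]
grip_width: 0.604
time: 22.55
position: [0.6374, -0.0024, 0.1998]
tool_rot: [-3.113, -0.407, 0.005]
ft_force: [0.6, 0.6, -3.3]
grip_width: 0.608
-> (0.59, -0.12, 0.2, -75) shift [-76.  101.5  -0.2] rz -0.002 |d| 127
-> (0.53, -0.27, 0.2, -75) shift [-96.8 129.4   0. ] rz -0.000 |d| 162
-> (0.48, -0.363, 0.2, -75) shift [-72.4  76.9   0. ] rz -0.000 |d| 106
```

```bash

python3 -m creep '[[[0.4,-25,34,0,0,0,0],[0.4,-50,68,0,0,0,0],[0.4,-76,101,0,0,0,0]]]'
python3 -m creep '[[[0.4,-25,33,0,0,0,0],[0.4,-50,66,0,0,0,0],[0.4,-75,99,0,0,0,0],[0.4,-97,129,0,0,0,0]]]'
python3 -m creep '[[[0.4,-24,26,0,0,0,0],[0.4,-50,54,0,0,0,0],[0.4,-72,77,0,0,0,0],[0.4,-72,77,0,0,0,0]]]'
python3 -m creep '[[[0.4,0,0,0,0,0,0],[0.4,0,0,0,0,0,0],[0.4,0,0,0,0,0,0],[0.4,0,0,0,0,0,0],[0.4,0,0,0,0,0,0]]]'
python3 - <<'E'
from h import *
plan((.48,-.363,.145,-75));im,p=snap('wrist','w11.png');t=ctrl.get_state()['position']
print(proj(p,(.48,-.363,.122)),proj(p,(*t[:2],t[2]+.022)))
a=cv2.imread('pics/w11.png')[60:400,120:520];snap('side','s11.png');b=cv2.imread('pics/s11.png')[300:470,340:540];cv2.imwrite('pics/m11.png',np.hstack([a,cv2.resize(b,(400,340))]))
E
```

```text
time: 22.85
position: [0.5901, -0.1207, 0.199]
tool_rot: [-3.113, -0.408, 0.002]
ft_force: [1.0, 0.1, -3.9]
grip_width: 0.608
time: 23.25
position: [0.5289, -0.2708, 0.1988]
tool_rot: [-3.113, -0.405, 0.002]
ft_force: [0.6, -0.2, -2.6]
grip_width: 0.606
time: 23.65
position: [0.4758, -0.3678, 0.1992]
tool_rot: [3.116, 0.392, -0.004]
ft_force: [-0.4, -0.9, -3.4]
grip_width: 0.609
time: 24.15
position: [0.4811, -0.3626, 0.1998]
tool_rot: [-3.115, -0.408, -0.0]
ft_force: [0.4, -0.3, -2.5]
grip_width: 0.608
-> (0.48, -0.363, 0.145, -75) shift [-1.1  0.1 54.8] rz -0.002 |d| 55
[316.73339451 245.14957733] [317.57997183 309.06374359]
```

View pics/m11.png

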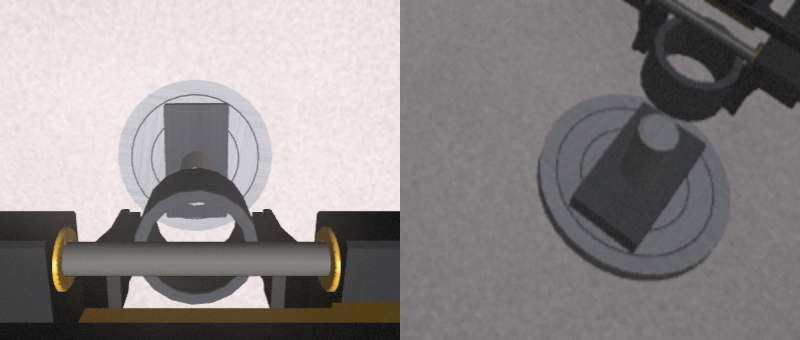

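```bash

python3 -m creep '[[[0.4,-1.6,0,20,0,0,0],[0.4,-1.6,0,40,0,0,0],[0.4,-1.6,0,52,0,0,0],[0.4,-1.6,0,52,0,0,0],[0.4,-1.6,0,52,0,0,0]]]'
python3 -m creep '[[[0.4,0,0,0,0,0,0],[0.4,0,0,0,0,0,0],[0.4,0,0,0,0,0,0]]]'
python3 -c "
from h import *
plan((.4795,-.363,.085,-75))"
```

```text
time: 24.75
position: [0.4792, -0.364, 0.1483]
tool_rot: [3.115, 0.405, 0.0]
ft_force: [-0.0, -0.4, -2.9]
grip_width: 0.608
time: 25.05
position: [0.4793, -0.3641, 0.1485]
tool_rot: [3.115, 0.405, 0.002]
ft_force: [0.1, 0.3, -2.2]
grip_width: 0.606
-> (0.4795, -0.363, 0.085, -75) shift [ 0.4 -1.  63.5] rz -0.003 |d| 64
```

```bash

python3 -m creep '[[[0.4,0.4,-1,8,0,0,0],[0.4,0.4,-1,16,0,0,0],[0.4,0.4,-1,24,0,0,0],[0.4,0.4,-1,28,0,0,0]]]'
python3 -m creep '[[[0.4,0,0,10,0,0,0],[0.4,0,0,20,0,0,0],[0.4,0,0,30,0,0,0],[0.4,0,0,36,0,0,0],[0.4,0,0,36,0,0,0]]]'
python3 -m creep '[[[0.4,0,0,3,0,0,0],[0.4,0,0,5,0,0,0],[0.4,0,0,5,0,0,0]]]'
```

```text
time: 25.45
position: [0.4785, -0.3622, 0.1184]
tool_rot: [-3.114, -0.405, 0.002]
ft_force: [0.8, -0.0, -2.0]
grip_width: 0.611
time: 25.95
position: [0.4785, -0.3622, 0.0826]
tool_rot: [-3.114, -0.405, 0.003]
ft_force: [0.4, 0.3, -2.3]
grip_width: 0.612
time: 26.25
position: [0.4792, -0.3628, 0.0789]
tool_rot: [-3.115, -0.405, -0.0]
ft_force: [0.2, -0.6, -2.9]
grip_width: 0.608
```

```bash

python3 -m creep '[[[0.4,0,0,1,0,0,0],[0.4,0,0,2,0,0,0],[0.4,0,0,2,0,0,0]]]'
python3 -m creep '[[[0.4,0,0,1,0,0,0],[0.4,0,0,1,0,0,0]]]'
```

```text
time: 26.55
position: [0.4791, -0.3627, 0.0768]
tool_rot: [-3.115, -0.405, -0.0]
ft_force: [1.0, -0.0, -2.2]
grip_width: 0.609
time: 26.75
position: [0.4792, -0.3628, 0.0762]
tool_rot: [-3.115, -0.405, -0.001]
ft_force: [-1.4, 1.1, 0.3]
grip_width: 0.612
```

```bash

python3 -m creep '[[[0.4,0,0,0.6,0,0,0],[0.4,0,0,0.6,0,0,0]]]'
python3 -m creep '[[[0.75,0,0,0,0,0,0],[0.95,0,0,0,0,0,0],[0.95,0,0,0,0,0,0],[0.95,0,0,0,0,0,0],[0.95,0,0,0,0,0,0]]]'
python3 -m creep '[[[0.95,0,0,-20,0,0,0],[0.95,0,0,-50,0,0,0],[0.95,0,0,-90,0,0,0],[0.95,0,0,-130,0,0,0],[0.95,0,0,-140,0,0,0]]]'
python3 - <<'E'
from h import *
ctrl.get_image('wrist');im,p=snap('wrist','w12.png');g=cv2.imread('pics/w12.png');cv2.imwrite('pics/w12c.png',g[120:400,150:500])
print(proj(p,(.4815,-.3625,.122)),proj(p,(.4815,-.3625,.098)))
plan((.55,-.19,.21,-75),(.6,.0,.21,-75),(.61,.15,.18,-75))
# collar angle from scene and side
for n,f,roi in(('scene','scene0',(360,298,408,342)),('side','side0',(312,155,358,192))):
    q=ctrl.camera_params(n);i=cv2.imread(f'pics/{f}.png',0);x0,y0,x1,y1=roi;bg=np.median(i[y0:y1,x0:x1])
    print(n,bg,i[(y0+y1)//2,x0:x1:3])
E
```

```text
time: 26.95
position: [0.4792, -0.3628, 0.0762]
tool_rot: [-3.115, -0.405, -0.001]
ft_force: [-2.3, 2.2, 5.0]
grip_width: 0.609
time: 27.45
position: [0.4791, -0.3628, 0.0752]
tool_rot: [3.115, 0.405, 0.0]
ft_force: [-0.2, -0.7, -0.0]
grip_width: 0.925
time: 27.95
position: [0.4806, -0.3648, 0.2198]
tool_rot: [3.111, 0.404, 0.009]
ft_force: [1.0, -0.6, 0.1]
grip_width: 0.951
[313.72165155 235.08685644] [313.73470727 227.67120266]
-> (0.55, -0.19, 0.21, -75) shift [ 112.2 -149.8    7. ] rz -0.003 |d| 187
-> (0.6, 0.0, 0.21, -75) shift [  97.5 -170.6    0. ] rz -0.000 |d| 196
-> (0.61, 0.15, 0.18, -75) shift [  48.5 -142.3   30. ] rz -0.000 |d| 153
scene 144.0 [146 144 137 122 128 149 144 148 149 152 148  92 121 143 151 154]
side 111.0 [114 113  50  73  96 110 122 112 105 116  48  93  97  59 113 114]
```

View pics/w12c.png

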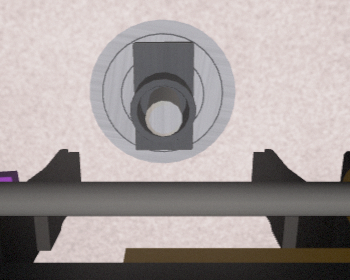

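Sleeve stands around the spigot on the plate. The remaining part is the bright collar; the purple one at scene (435,367) stays.

```bash

python3 -m creep '[[[0.95,37,-50,0,0,0,0],[0.95,75,-100,7,0,0,0],[0.95,112,-150,7,0,0,0],[0.95,112,-150,7,0,0,0],[0.95,112,-150,7,0,0,0]]]'
python3 -m creep '[[[0.95,24,-43,0,0,0,0],[0.95,48,-85,0,0,0,0],[0.95,73,-128,0,0,0,0],[0.95,97,-171,0,0,0,0],[0.95,97,-171,0,0,0,0]]]'
python3 -m creep '[[[0.95,16,-47,10,0,0,0],[0.95,32,-95,30,0,0,0],[0.95,48,-142,30,0,0,0],[0.95,48,-142,30,0,0,0],[0.95,48,-142,30,0,0,0]]]'
python3 -m creep '[[[0.95,0,0,0,0,0,0],[0.95,0,0,0,0,0,0],[0.95,0,0,0,0,0,0]]]'
python3 - <<'E'
from h import *
im,p=snap('wrist','w13.png');print(ctrl.get_state()['position'])
print(proj(p,(.6225,.163,.018)))
g=im.astype(int);sat=g[...,0]-g[...,2]  # floor is pinkish, steel neutral
m=(sat<6).astype('u1');m[265:]=0;m=cv2.morphologyEx(m,cv2.MORPH_OPEN,np.ones((3,3),'u1'))
for c in cv2.findContours(m,0,1)[0]:
    if cv2.contourArea(c)>400:
        W=np.array([1000*ray(p,u,v,.018)[:2] for u,v in c[:,0]],'f4');print(cv2.boundingRect(c),cv2.minAreaRect(W))
cv2.imwrite('pics/w13c.png',cv2.imread('pics/w13.png')[60:400,120:520])
E
```

```text
time: 28.55
position: [0.551, -0.1804, 0.2053]
tool_rot: [-3.109, -0.423, 0.004]
ft_force: [-0.1, 0.6, -0.1]
grip_width: 0.949
time: 29.05
position: [0.5993, 0.0109, 0.2054]
tool_rot: [-3.11, -0.425, 0.005]
ft_force: [-0.5, 0.5, -0.7]
grip_width: 0.948
time: 29.55
position: [0.6079, 0.152, 0.176]
tool_rot: [3.113, 0.411, -0.005]
ft_force: [0.6, -1.3, 0.1]
grip_width: 0.951
time: 29.85
position: [0.6093, 0.1484, 0.1785]
tool_rot: [3.116, 0.401, 0.0]
ft_force: [-0.3, 0.8, -0.3]
grip_width: 0.954
[0.60923869 0.14889517 0.17852594]
[304.34309265 200.53365641]
(24, 228, 81, 37) ((522.6455078125, 368.8896789550781), (35.04753112792969, 70.9410400390625), 17.534523010253906)
(269, 165, 71, 72) ((621.82177734375, 163.21597290039062), (57.14733123779297, 55.95622253417969), 4.175814151763916)
(157, 50, 93, 92) ((685.3519897460938, 265.7052001953125), (58.47483825683594, 58.95841979980469), 37.018611907958984)
```

View pics/w13c.png

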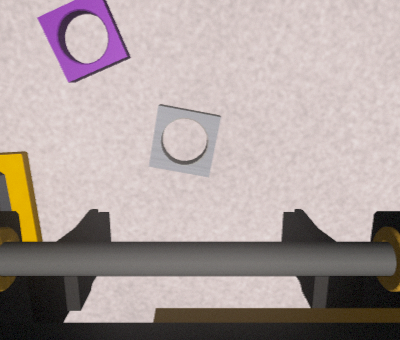

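The neutral grey square (centre at full-frame (305,200)) is the collar meant; the other ring plate is purple. Its measured size is 57x56, turned 4.2°.

```bash
python3 -c "
from h import *
plan((.6216,.1630,.05,-85.8))"
```

```text
-> (0.6216, 0.163, 0.05, -85.8) shift [ 15.5 -10.5 128.5] rz 0.183 |d| 130
```

```bash

python3 -m creep '[[[0.95,15.5,-10.5,20,0,0,0.1],[0.95,15.5,-10.5,60,0,0,0.183],[0.95,15.5,-10.5,100,0,0,0.183],[0.95,15.5,-10.5,128,0,0,0.183],[0.95,15.5,-10.5,128,0,0,0.183]]]'
python3 -m creep '[[[0.95,0,0,0,0,0,0],[0.95,0,0,0,0,0,0],[0.95,0,0,0,0,0,0],[0.95,0,0,0,0,0,0],[0.95,0,0,0,0,0,0]]]'
python3 - <<'E'
from h import *
im,p=snap('wrist','w14.png');plan((.6216,.1632,.004,-85.8))
g=im.astype(int);m=((g[...,0]-g[...,2])<6).astype('u1');m[300:]=0;m[:,:235]=0;m[:,400:]=0
m=cv2.morphologyEx(m,cv2.MORPH_OPEN,np.ones((3,3),'u1'))
c=max(cv2.findContours(m,0,1)[0],key=cv2.contourArea)[:,0];print(cv2.boundingRect(c),proj(p,(.6216,.1632,.018)))
h=c[c[:,1]<285];W=np.array([1000*ray(p,u,v,.018)[:2] for u,v in h],'f4');print(cv2.minAreaRect(W))
E
```

```text
time: 30.4
position: [0.618, 0.1635, 0.0461]
tool_rot: [3.137, 0.118, -0.012]
ft_force: [0.0, -0.3, 0.4]
grip_width: 0.951
time: 30.9
position: [0.6218, 0.165, 0.0512]
tool_rot: [-3.139, -0.119, -0.002]
ft_force: [0.5, -0.5, 0.7]
grip_width: 0.95
-> (0.6216, 0.1632, 0.004, -85.8) shift [-0.2  1.7 46.9] rz 0.003 |d| 47
(269, 217, 102, 83) [319.55954438 265.66728938]
((630.125732421875, 163.96400451660156), (39.54035568237305, 56.018028259277344), 4.395943641662598)
```

```bash

python3 -m creep '[[[0.95,0,1,15,0,0,0],[0.95,0,1,30,0,0,0],[0.95,0,1,42,0,0,0],[0.95,0,1,46,0,0,0],[0.95,0,1,46,0,0,0]]]'
python3 -m creep '[[[0.95,0,0,0,0,0,0],[0.95,0,0,0,0,0,0],[0.95,0,0,0,0,0,0]]]'
```

```text
time: 31.45
position: [0.6205, 0.1634, 0.0028]
tool_rot: [3.138, 0.119, -0.003]
ft_force: [0.4, -0.2, -0.3]
grip_width: 0.949
time: 31.75
position: [0.6219, 0.1639, 0.0049]
tool_rot: [-3.139, -0.119, -0.002]
ft_force: [-0.5, -0.1, 0.2]
grip_width: 0.952
```

```bash

python3 -m creep '[[[0.5,0,0,1,0,0,0],[0.4,0,0,1,0,0,0],[0.4,0,0,1,0,0,0],[0.4,0,0,1,0,0,0],[0.4,0,0,1,0,0,0]]]' 30
python3 -m creep '[[[0.4,0,0,0,0,0,0],[0.4,0,0,0,0,0,0],[0.4,0,0,0,0,0,0],[0.4,0,0,0,0,0,0],[0.4,0,0,0,0,0,0]]]'
python3 -m creep '[[[0.4,0,0,-20,0,0,0],[0.4,0,0,-60,0,0,0],[0.4,0,0,-100,0,0,0],[0.4,0,0,-140,0,0,0],[0.4,0,0,-180,0,0,0]]]'
python3 -m creep '[[[0.4,0,0,-15,0,0,0],[0.4,0,0,-15,0,0,0]]]'
python3 -c "
from h import *
plan((.59,-.02,.2,-85.8),(.54,-.2,.2,-85.8),(.4795,-.363,.2,-85.8))"
```

```text
time: 32.25
position: [0.6215, 0.1636, 0.0033]
tool_rot: [3.139, 0.119, 0.0]
ft_force: [0.6, -0.6, 0.9]
grip_width: 0.637
time: 32.75
position: [0.6214, 0.1636, 0.0033]
tool_rot: [3.139, 0.119, 0.0]
ft_force: [0.5, -1.4, 0.6]
grip_width: 0.639
time: 33.25
position: [0.6207, 0.1639, 0.1842]
tool_rot: [-3.139, -0.119, 0.002]
ft_force: [0.6, 1.0, -1.8]
grip_width: 0.641
time: 33.45
position: [0.6226, 0.164, 0.2002]
tool_rot: [-3.138, -0.119, -0.006]
ft_force: [-1.0, 0.2, -2.3]
grip_width: 0.64
-> (0.59, -0.02, 0.2, -85.8) shift [-46.4 181.    0.2] rz 0.003 |d| 187
-> (0.54, -0.2, 0.2, -85.8) shift [-63.  175.9   0. ] rz -0.000 |d| 187
-> (0.4795, -0.363, 0.2, -85.8) shift [-72.3 158.1   0. ] rz -0.000 |d| 174
```

```bash

python3 -m creep '[[[0.4,-10,40,0,0,0,0],[0.4,-20,78,0,0,0,0],[0.4,-30,116,0,0,0,0],[0.4,-38,150,0,0,0,0],[0.4,-46,181,0,0,0,0]]]'
python3 -m creep '[[[0.4,-13,36,0,0,0,0],[0.4,-26,72,0,0,0,0],[0.4,-39,108,0,0,0,0],[0.4,-51,142,0,0,0,0],[0.4,-63,176,0,0,0,0]]]'
python3 -m creep '[[[0.4,-17,37,0,0,0,0],[0.4,-34,74,0,0,0,0],[0.4,-52,112,0,0,0,0],[0.4,-66,144,0,0,0,0],[0.4,-72,158,0,0,0,0]]]'
python3 -m creep '[[[0.4,0,0,0,0,0,0],[0.4,0,0,0,0,0,0],[0.4,0,0,0,0,0,0],[0.4,0,0,0,0,0,0],[0.4,0,0,0,0,0,0]]]'
python3 - <<'E'
from h import *
plan((.4792,-.363,.14,-85.8));snap('wrist','w15.png')
E
```

```text
time: 33.95
position: [0.5872, -0.0218, 0.1954]
tool_rot: [3.139, 0.118, -0.007]
ft_force: [0.6, -0.8, -2.4]
grip_width: 0.638
time: 34.45
position: [0.5378, -0.2009, 0.1955]
tool_rot: [-3.138, -0.12, 0.006]
ft_force: [0.0, 0.6, -1.4]
grip_width: 0.637
time: 34.95
position: [0.476, -0.3667, 0.1956]
tool_rot: [3.14, 0.11, -0.007]
ft_force: [-0.1, 0.1, -2.0]
grip_width: 0.641
time: 35.45
position: [0.4807, -0.3622, 0.198]
tool_rot: [-3.139, -0.122, -0.0]
ft_force: [0.1, 0.8, -3.2]
grip_width: 0.643
-> (0.4792, -0.363, 0.14, -85.8) shift [-1.6  0.6 58. ] rz 0.005 |d| 58
```

```bash

python3 -m creep '[[[0.4,-1.5,0.5,20,0,0,0],[0.4,-1.5,0.5,40,0,0,0],[0.4,-1.5,0.5,60,0,0,0],[0.4,-1.5,0.5,66,0,0,0],[0.4,-1.5,0.5,66,0,0,0]]]'
python3 -m creep '[[[0.4,0,0,0,0,0,0],[0.4,0,0,0,0,0,0],[0.4,0,0,0,0,0,0],[0.4,0,0,0,0,0,0],[0.4,0,0,0,0,0,0]]]'
python3 -c "
from h import *
plan((.4792,-.363,.105,-85.8))"
```

```text
time: 36.0
position: [0.4783, -0.3635, 0.1317]
tool_rot: [-3.138, -0.12, 0.002]
ft_force: [0.3, -0.2, -1.6]
grip_width: 0.639
time: 36.5
position: [0.4786, -0.3642, 0.1326]
tool_rot: [3.139, 0.119, 0.001]
ft_force: [-0.8, -0.4, -3.0]
grip_width: 0.641
-> (0.4792, -0.363, 0.105, -85.8) shift [ 0.7 -1.2 27.6] rz 0.003 |d| 28
```

```bash

python3 -m creep '[[[0.4,0.7,-1,6,0,0,0],[0.4,0.7,-1,12,0,0,0],[0.4,0.7,-1,16,0,0,0],[0.4,0.7,-1,16,0,0,0]]]'
python3 -m creep '[[[0.4,0,0,4,0,0,0],[0.4,0,0,8,0,0,0],[0.4,0,0,11,0,0,0],[0.4,0,0,11,0,0,0],[0.4,0,0,11,0,0,0]]]'
```

```text
time: 36.9
position: [0.4786, -0.3626, 0.1152]
tool_rot: [-3.138, -0.119, 0.002]
ft_force: [0.1, -0.1, -2.4]
grip_width: 0.643
time: 37.4
position: [0.4791, -0.3631, 0.1052]
tool_rot: [-3.139, -0.119, 0.0]
ft_force: [0.4, 0.9, -1.4]
grip_width: 0.639
```

```bash

python3 -m creep '[[[0.4,0,0,1.5,0,0,0],[0.4,0,0,3,0,0,0],[0.4,0,0,3,0,0,0]]]'
python3 -m creep '[[[0.4,0,0,1,0,0,0],[0.4,0,0,1,0,0,0]]]'
```

```text
time: 37.7
position: [0.479, -0.363, 0.1021]
tool_rot: [-3.139, -0.119, 0.0]
ft_force: [-0.5, -0.1, -2.3]
grip_width: 0.64
time: 37.9
position: [0.4792, -0.3631, 0.1013]
tool_rot: [3.139, 0.119, 0.0]
ft_force: [-0.2, 0.5, -1.7]
grip_width: 0.639
```

```bash

python3 -m creep '[[[0.4,0,0,0.7,0,0,0],[0.4,0,0,0.7,0,0,0],[0.4,0,0,0.7,0,0,0]]]'
```

```text
time: 38.2
position: [0.4792, -0.3632, 0.1012]
tool_rot: [-3.139, -0.119, -0.001]
ft_force: [-1.3, 2.4, 6.1]
grip_width: 0.644
```

Contact made at the expected height. I'll release, rise and check.

```bash

python3 -m creep '[[[0.75,0,0,0,0,0,0],[0.95,0,0,0,0,0,0],[0.95,0,0,0,0,0,0],[0.95,0,0,0,0,0,0],[0.95,0,0,0,0,0,0]]]'
python3 -m creep '[[[0.95,0,0,-20,0,0,0],[0.95,0,0,-50,0,0,0],[0.95,0,0,-90,0,0,0],[0.95,0,0,-130,0,0,0],[0.95,0,0,-140,0,0,0]]]'
python3 -m creep '[[[0.95,0,0,0,0,0,0],[0.95,0,0,0,0,0,0],[0.95,0,0,0,0,0,0],[0.95,0,0,0,0,0,0],[0.95,0,0,0,0,0,0]]]'
python3 - <<'E'
from h import *
im,pw=snap('wrist','w16.png');snap('side','s16.png');snap('scene','c16.png')
a=cv2.imread('pics/w16.png')[130:310,180:440];b=cv2.imread('pics/s16.png')[300:470,340:560];c=cv2.imread('pics/c16.png')[120:260,100:320]
cv2.imwrite('pics/m16.png',np.vstack([np.hstack([cv2.resize(a,(400,300)),cv2.resize(b,(400,300))]),np.hstack([cv2.resize(c,(400,255)),np.zeros((255,400,3),'u1')])]))
for n in('wrist','side','scene'):
    p=ctrl.camera_params(n);print(n,proj(p,(.4815,-.3625,.116)).round(),proj(p,(.480,-.363,.122)).round())
for n in('scene','side'):
    d=cv2.absdiff(cv2.imread(f'pics/{n}0.png'),cv2.imread(f'pics/{n}4.png')) ;e=cv2.absdiff(cv2.imread(f'pics/{n}0.png'),cv2.imread(f'pics/{n[0] if n=="side" else "c"}16.png')).max(2)
    for k,r in({'nut':(320,220,346,244),'angle':(210,245,243,287)} if n=='scene' else {'nut':(288,236,316,264),'angle':(408,242,446,290)}).items():print(n,k,e[r[1]:r[3],r[0]:r[2]].mean().round(1))
print(ctrl.get_state()['ft_force'])
E
```

```text
time: 38.7
position: [0.4791, -0.3631, 0.1004]
tool_rot: [3.139, 0.119, -0.0]
ft_force: [0.4, 0.4, 0.7]
grip_width: 0.932
time: 39.2
position: [0.4804, -0.365, 0.2451]
tool_rot: [3.136, 0.118, 0.009]
ft_force: [0.3, -0.4, 0.1]
grip_width: 0.953
time: 39.7
position: [0.4787, -0.3627, 0.2395]
tool_rot: [-3.139, -0.119, 0.002]
ft_force: [-0.1, 0.6, -0.1]
grip_width: 0.951
wrist [316. 225.] [316. 228.]
side [469. 366.] [469. 364.]
scene [157. 166.] [157. 164.]
scene nut 1.6
scene angle 1.7
side nut 9.9
side angle 16.8
[-0.2492928  -0.65771776 -0.29579047]
```

View pics/m16.png

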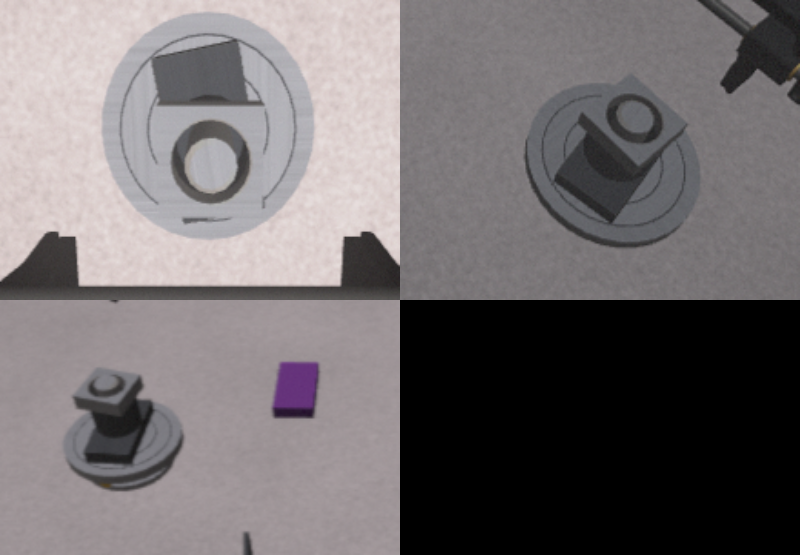

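```bash
python3 -c "
from bench import ctrl
print(ctrl.close_job())"
```

```text
the job is handed in; nothing more can be done
None
```

I stacked the plate, spigot, sleeve and collar on the middle of the turntable in that order. Each part was set down on force contact at its expected height and let go before I fetched the next. I handed the job in at about 40 s; no verdict is reported.

**Last checks:**
- **Collar:** in the wrist view the hole is at about (316,226), against (316,225) predicted for the plate centre. Scene and side views show it lying flat on the sleeve.
- **Spigot:** it stands inside the hole with clearance all round. When I set it down it was within about 2 mm of the plate centre.
- **Plate:** in the wrist view after release it was within about 2 mm of the turntable's centre.
- **Gripper:** clear of the stack and open, with about 0 N on the wrist.

**Disagreement on the nut and the angle iron:** the scene camera shows both unchanged from the start (mean pixel difference below 2). The side camera differed more, 10 at the nut and 17 at the angle. I took that to be the arm in its view and did not look into it further. I felt no unexpected contact force at any point.

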